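Set out printing blocks in order of size

ROBOT

A 7-joint arm with a two-finger parallel gripper is mounted at the origin on the work surface. World frame = base frame: x ahead of the robot, y to its left, z up, the work surface at z = 0. Lengths are in m, angles in rad, forces in N, time in s.
With the tool pointing down it reaches from about 0.4 to 0.85 m from the base axis. Payload 10.4 kg.
Tool frame: the origin (TCP) lies at the very end of the fingers, on their centre line; the grasp point (between the pads) lies 19 mm behind it; z points along the fingers, y is the line along which they close (so a half turn about z gives the same grasp; the last joint's range is limited). The gripper opens to 87 mm and grips with 3 to 60 N. Pads are 19 mm wide; open, the fingers measure 117 mm over their backs; the gripper's body (75 mm by 190 mm) begins 51 mm behind the grasp point.
Start: joints at [-1.291, 0.332, -0.065, 1.46, 0.022, 1.35, -0.088], TCP at [0.186, 0.597, 0.223] pointing down, gripper open.
Joint ranges: [-2.6, 2.6], [-0.5, 2.12], [-1.47, 1.34], [0.16, 2.42], [-1.27, 4.41], [0.06, 2.06], [-2.6, 2.6]. Speed limits (rad/s): [2.22, 2.22, 2.79, 2.79, 3.14, 3.14, 3.14].

INTERFACE

Orientations are given as a unit quaternion [x, y, z, w].
In Python, from bench import * gives the robot as it stands.
- The arm moves only by the tool step_arm, never from a script. Its arguments are lists of equal length, an entry for each row: "delta_pos": the shift along the world's x, y, z in units of 25 mm (1.0 is 25 mm), a list of three; "turn": the turn about the world's z in units of 0.12 rad (1.0 is 0.12 rad). In form: {"delta_pos": [[tx, ty, tz], ...], "turn": [turn, ...]}. A call has 1 to 12 rows; each row shifts and turns the commanded pose from where the row before left it; what a row does not reach is not made up. A row lasts 1/10 s, in which the tool goes at most 50 mm and 8.59 degrees, less where a joint would pass 70% of its speed; a pose out of reach is approached as far as the arm can. A call with a number of a shift or a turn outside -1 to 1 is refused whole. A call with a gripper value outside its range is refused whole. "grip" is the closure, from 0 (fully open) to 1 (shut), set as the call begins (left out, the last holds). The fingers move at their own pace and stop on an object; "newtons" is the grip in N (left out, the last holds). Time passes only in rows, so rows that do not move let the fingers close. It gives the time, the measured TCP pose, the force, the opening and the grip force at its end, in the units of the state.
- read_state(): the state, without advancing time (a new reading comes with each control period).
- camera(name): name is "scene" or "top" or "wrist"; returns a dict with "image" (400x640x3 uint8, red, green, blue), "z_map" (400x640 float32, m along the optical axis (not along the pixel's ray), 0 where there is no reading), "mtx" (3x3 intrinsics, pixels), "view" (4x4, takes a point from world to camera coordinates). Camera axes: x right, y up, looking along -z (the intrinsics and any distortion apply to the point x, -y, -z); pixel columns grow to the right and rows downward; lengths in m; the calibration is good to about 2 mm. The wrist camera is an equidistant fisheye: a pixel r from the principal point sees the ray r / f radians off the axis. A picture is of the moment at which its call begins.
- close_job(): hands the job in; it is judged then, once.
The state is a dict: "time": time; "joint_positions": joint angles; "joint_vel": joint speeds; "joint_torque": joint torques, N m; "ee_pos": TCP position; "eef_rot": TCP orientation; "ft_force": force on the tool from outside, world axes, zero at the start; "torque": the same for the moment, N m; "width": finger opening in m; "grip_force": force on a finger pad.
Only numpy, scipy, OpenCV 4.12 (cv2) and the standard library are available. Lean on these libraries where they do the work, as an engineer would, in place of code of your own. Each camera call takes 0.05 s, during which the arm holds its last target. There are 200 camera calls.

TASK

Get the four border blocks ready for the next print run: stand one in the middle of each cork pad of the block rest, carved face down, its length running along the pad, in order of size, with the largest nearest the mustard dye tray and the smallest farthest from it. Keep the blocks upright and set each one down gently rather than dropping it; leave the scrubbing brush lying in its own bay.

Things in the scene. Friction and masses are not known exactly. Their poses are not given: they have to be found in the camera images.
- block_a: the largest of four rectangular border-printing blocks of dark wood, about 230 g. Its body is 104 mm long (its x axis), 58 mm wide (y) and 40 mm high, with slightly stepped shoulders; on top a brown handle ridge 77 mm long (along x), 24 mm wide and 36 mm high runs along the middle, so it is 76 mm high in all. Origin: centre of its underside (the carved face); z points up. Lift it by the handle ridge, pinched across its width
- block_b: the second largest of four rectangular border-printing blocks of dark wood, about 160 g. Its body is 86 mm long (its x axis), 50 mm wide (y) and 36 mm high, with slightly stepped shoulders; on top a brown handle ridge 64 mm long (along x), 24 mm wide and 36 mm high runs along the middle, so it is 72 mm high in all. Origin: centre of its underside (the carved face); z points up. Lift it by the handle ridge, pinched across its width
- block_c: the second smallest of four rectangular border-printing blocks of dark wood, about 105 g. Its body is 68 mm long (its x axis), 42 mm wide (y) and 32 mm high, with slightly stepped shoulders; on top a brown handle ridge 50 mm long (along x), 24 mm wide and 36 mm high runs along the middle, so it is 68 mm high in all. Origin: centre of its underside (the carved face); z points up. Lift it by the handle ridge, pinched across its width
- block_d: the smallest of four rectangular border-printing blocks of dark wood, about 60 g. Its body is 50 mm long (its x axis), 34 mm wide (y) and 28 mm high, with slightly stepped shoulders; on top a brown handle ridge 37 mm long (along x), 24 mm wide and 36 mm high runs along the middle, so it is 64 mm high in all. Origin: centre of its underside (the carved face); z points up. Lift it by the handle ridge, pinched across its width
- pad_p: one of four alike, fixed cork pads, each in one bay of the wooden block rest: 120 mm long (x axis, front to back of the rest), 68 mm wide (y), 4 mm thick. Origin: centre of its underside, 24 mm above the table, so a block on it has its underside 28 mm above the table. The order of pads p, q, r, s along the row changes from start to start
- pad_q: another such cork pad, in another bay; size, origin and axes as pad_p. The rest is a fixed slatted board, 150 by 436 mm, its five bays in a straight row 84 mm apart along y, parted by battens 6 mm thick (78 mm clear between them) that stand 8 mm above the pads
- pad_r: another such cork pad, in another bay; size, origin and axes as pad_p. Behind the pads (+x) the rest has a back rail that rises to 56 mm above the table, its inner face 71 mm from the pads' centres; its two end boards rise to 42 mm
- pad_s: the fourth such cork pad, in another bay; size, origin and axes as pad_p
- dye_tray: black wooden dye tray with a mustard-yellow printing pad, 160 mm (x) by 190 mm (y), 45 mm high, fixed at one end of the block rest, in line with the row of bays, its centre 177 mm from the centre of the nearest bay. At the other end of the rest stands a grey plastic wash tub of the same plan, 61 mm high. Which end has the tray changes. Origin: centre of its underside
- scrub_brush: loose wooden scrubbing brush, 112 mm (x) by 46 mm (y), 40 mm high, bristles down, lying in the one bay of the rest that has no pad (any of the five). Origin: centre of its underside, 24 mm above the table

How it is judged:
By the outcome, as a careful person would: the job done as asked, in the order asked, and still so for the second after the job is handed in, with the robot touching nothing.
It also fails if it takes over 93 s, if anything falls off the work surface, if the arm or the gripper's body presses on something with over 40 N, if the wrist force passes 120 N, or if a joint passes its speed limit or range.

## Working session

There is one attempt and no reset: what is moved stays moved. The work goes in short steps, Python scripts to look and compute and a tool call to move; the robot and the scene stay as the last step left them, time stands still between calls to the robot, and variables do not carry over. Pictures are saved under pics/ and viewed, at most 14 in all, crops included, and the job is handed in when it is done.

Besides the shell and the picture viewer there is one more tool, called after "Request:" as name(argument=value, ...), one argument or row to a line, values as JSON. step_arm: Moves the arm, as the interface text tells. Shifts and turns lie within -1 to 1; 1 stands for 25 mm of shift or 0.12 rad of turn. Its arguments: {"type":"object","properties":{"delta_pos":{"type":"array"},"turn":{"type":"array"},"grip":{"type":"number"},"newtons":{"type":"number"}},"required":["delta_pos","turn"]}

```bash
mkdir -p pics; cat > h.py <<'E'
from bench import *
import numpy as np, cv2
def snap(n,f):
    c=camera(n); cv2.imwrite('pics/'+f+'.png',c['image'][:,:,::-1]); np.savez('pics/'+f,**c); return c
def cloud(c):
    K=np.array(c['mtx']);z=c['z_map'];v,u=np.indices(z.shape)
    P=np.stack([(u-K[0,2])/K[0,0]*z,-(v-K[1,2])/K[1,1]*z,-z],-1)
    V=np.array(c['view']); W=(P-V[:3,3])@V[:3,:3]; W[z==0]=np.nan; return W
E
python3 - <<'E'
from h import *
c=snap('top','t0');d=snap('scene','s0')
for k in(c,d):
    print(k['mtx'],k['view']); W=cloud(k); print(np.nanpercentile(W.reshape(-1,3),[1,50,99],axis=0))
print(read_state())
E
```

```text
[[444.37879933   0.         318.88811876]
 [  0.         444.37879933 201.15770994]
 [  0.           0.           1.        ]] [[-0.0193414  -0.99974624  0.01154831 -0.00480476]
 [ 0.98435122 -0.01701754  0.17539407 -0.48850303]
 [-0.17515304  0.01475996  0.98443057 -1.24842291]
 [ 0.          0.          0.          1.        ]]
[[-5.93914295e-02 -1.54087795e+00 -7.60198823e-01]
 [ 5.16794032e-01 -1.64987101e-02  3.97080748e-04]
 [ 1.45208344e+00  1.44446798e+00  6.87942340e-01]]
[[419.23213162   0.         319.3935534 ]
 [  0.         419.23213162 195.09906803]
 [  0.           0.           1.        ]] [[ 5.55942201e-01  8.31220923e-01  2.16200430e-04 -2.88294836e-01]
 [-5.44383779e-01  3.63901468e-01  7.55792314e-01  2.22184461e-01]
 [ 6.28151709e-01 -4.20294539e-01  6.54811371e-01 -1.31171800e+00]
 [ 0.00000000e+00  0.00000000e+00  0.00000000e+00  1.00000000e+00]]
[[-1.51906731e+00 -6.15041744e-01 -7.54672452e-01]
 [ 4.38542525e-01  2.51093534e-02  1.23108089e-03]
 [ 1.05677196e+00  2.30625476e+00  2.99909535e-01]]
{'time': 0.1, 'joint_positions': array([-1.29058909,  0.33281091, -0.06467648,  1.46083469,  0.02160904,
        1.34985941, -0.08849681]), 'joint_vel': array([ 0.00065999, -0.00028038,  0.00220716, -0.00084575, -0.00080788,
       -0.00116088,  0.00087747]), 'joint_torque': array([ 1.42177203e-03, -6.24540424e+01,  2.50663067e-02, -3.90718138e+01,
       -6.11591851e-02,  3.66747729e-02,  1.10779333e-04]), 'ee_pos': array([0.18629756, 0.59625116, 0.22184284]), 'eef_rot': array([ 1.50824986e-01,  9.88560293e-01, -6.05708995e-04, -5.75852830e-05]), 'ft_force': array([ 0.0876634 ,  0.41883094, -0.39938805]), 'torque': array([-0.0196072 ,  0.02073825,  0.00784975]), 'grip_force': 0.0, 'width': 0.08681426897118026}
```

View pics/t0.png

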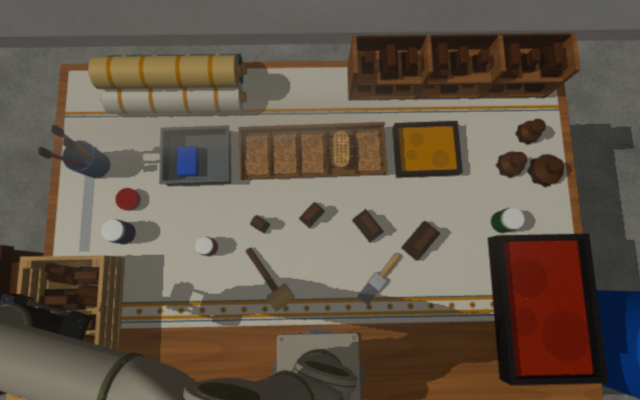

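View pics/s0.png

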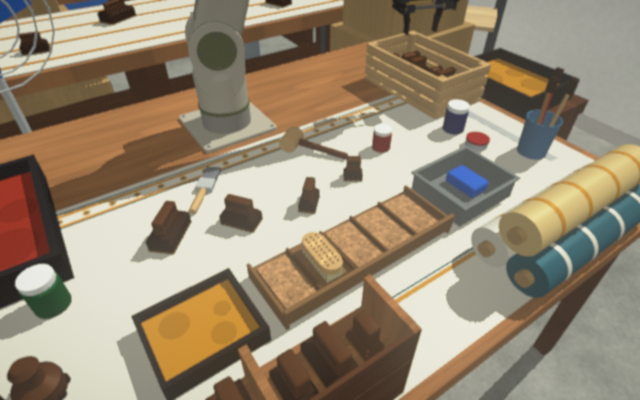

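The top view shows the rest across the middle, with the grey tub at its left end (195,155) and the mustard tray at its right end (427,148). The brush lies in the 4th bay (342,148). The blocks stand at A (421,240), B (368,225), C (312,214) and D (260,223), and the scene view shows all four upright.

```bash
cat >> h.py <<'E'
def rect(P):
    (x,y),(w,h),a=cv2.minAreaRect((P[:,:2]*1000).astype(np.float32))
    if h>w: w,h,a=h,w,a+90
    return np.round([x,y,w,h,(a+90)%180-90],1)
E
python3 - <<'E'
from h import *
import sys
px=dict(a=(421,240,40,76),b=(368,225,36,72),c=(312,214,32,68),d=(260,223,28,64))
T=np.load('pics/t0.npz');S=np.load('pics/s0.npz');WT=cloud(T);WS=cloud(S)
for n,(u,v,hb,ht) in px.items():
    c0=WT[v,u,:2]
    for nm,W in(('T',WT),('S',WS)):
        P=W.reshape(-1,3);P=P[np.isfinite(P[:,0])];P=P[np.hypot(*(P[:,:2]-c0).T)<.075]
        z=P[:,2]*1000; A=P[abs(z-ht)<5];B=P[(z>10)];sh=P[abs(z-hb+2)<5]
        print(n,nm,'ridge',len(A),rect(A) if len(A)>3 else'','all',rect(B),'zmax',z.max().round(1))
for (u,v) in [(257,155),(285,154),(313,153),(342,148),(371,152),(427,148),(195,140)]: print(u,v,WT[v,u].round(3))
for nm,W in(('T',WT),('S',WS)):
    P=W.reshape(-1,3);P=P[np.isfinite(P[:,0])]
    M=(P[:,0]>.48)&(P[:,0]<.78)&(abs(P[:,1]+.0)<.4)
    P=P[M]
    for lo,hi in((.024,.0315),(.0335,.039),(.05,.06)):
        Q=P[(P[:,2]>lo)&(P[:,2]<hi)];print(nm,lo,len(Q),np.percentile(Q,[1,5,50,95,99],axis=0).round(3).tolist())
img=cv2.imread('pics/t0.png')[110:270,225:475];cv2.imwrite('pics/t0c.png',cv2.resize(img,None,fx=3.2,fy=3.2,interpolation=2))
E
```

```text
a T ridge 209 [ 370.6 -307.4   75.4   24.   -43.4] all [ 360.2 -297.1  133.5   59.7  -43.4] zmax 84.3
a S ridge 304 [ 374.6 -306.9   78.6   25.1  -42.2] all [ 364.  -295.   139.2   58.9  -44.1] zmax 79.4
b T ridge 172 [ 417.2 -154.    61.4   24.3   36.9] all [ 417.5 -154.3   86.    50.8   36.8] zmax 79.9
b S ridge 225 [ 422.2 -154.1   62.6   25.6   37.6] all [ 422.8 -155.8   88.1   50.3   37.7] zmax 74.8
c T ridge 129 [453.5   9.6  49.4  23.3 -42.4] all [453.2   9.7  69.   42.9 -42.4] zmax 73.5
c S ridge 144 [457.2  10.   50.8  23.8 -43.6] all [458.8   8.6  65.9  41.9 -43.6] zmax 71.3
d T ridge 94 [428.6 163.2  35.5  22.8  55.5] all [405.1 177.9  90.1  49.2 -34. ] zmax 68.9
d S ridge 93 [433.  163.1  35.7  23.4  53.9] all [409.2 179.2  94.4  50.2 -36.4] zmax 66.5
257 155 [0.635 0.169 0.026]
285 154 [0.636 0.085 0.028]
313 153 [0.639 0.001 0.025]
342 148 [ 0.643 -0.084  0.059]
371 152 [ 0.638 -0.174  0.027]
427 148 [ 0.649 -0.344  0.025]
195 140 [0.692 0.361 0.005]
T 0.024 5041 [[0.565, -0.395, 0.024], [0.578, -0.373, 0.024], [0.638, -0.014, 0.027], [0.706, 0.272, 0.031], [0.715, 0.381, 0.031]]
T 0.0335 762 [[0.564, -0.381, 0.034], [0.573, -0.314, 0.034], [0.644, 0.129, 0.036], [0.718, 0.391, 0.039], [0.77, 0.398, 0.039]]
T 0.05 1081 [[0.547, -0.206, 0.05], [0.551, -0.165, 0.051], [0.711, 0.201, 0.056], [0.771, 0.38, 0.06], [0.773, 0.395, 0.06]]
S 0.024 12150 [[0.572, -0.397, 0.024], [0.581, -0.385, 0.025], [0.646, -0.173, 0.027], [0.715, 0.202, 0.03], [0.728, 0.35, 0.031]]
S 0.0335 1911 [[0.558, -0.389, 0.034], [0.577, -0.354, 0.034], [0.653, 0.044, 0.036], [0.728, 0.387, 0.038], [0.73, 0.397, 0.039]]
S 0.05 1590 [[0.552, -0.208, 0.05], [0.559, -0.191, 0.051], [0.718, 0.005, 0.056], [0.726, 0.345, 0.059], [0.727, 0.388, 0.06]]
```

View pics/t0c.png

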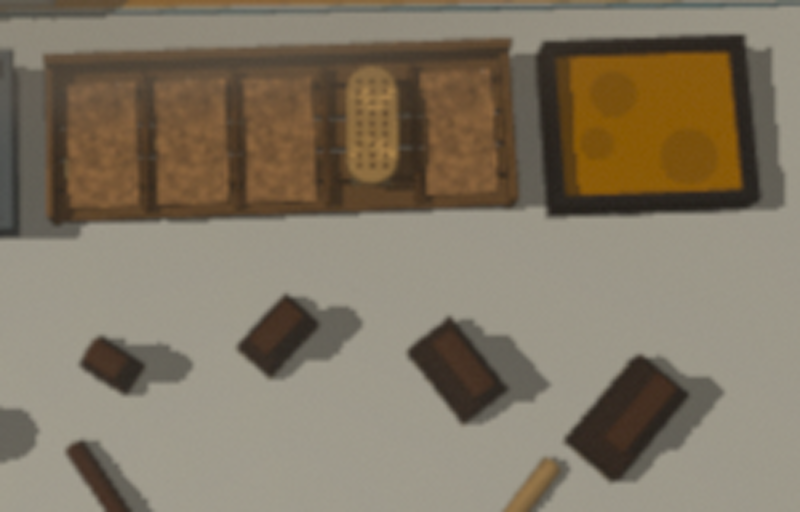

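The enlarged crop shows cork pads in bays 1, 2, 3 and 5 from the left. The brush is in bay 4, the mustard tray is at the right, and all block ridges are visible. Next I'll fit the pad poses and plan the moves.

```bash
python3 - <<'E'
from h import *
for f in('t0','s0'):
    d=np.load(f'pics/{f}.npz');W=cloud(d);hsv=cv2.cvtColor(d['image'],cv2.COLOR_RGB2HSV)
    for y in(.169,.085,.001,-.174):
        M=(abs(W[...,1]-y)<.036)&(W[...,0]>.55)&(W[...,0]<.73)&(W[...,2]>.02)&(W[...,2]<.032)&(hsv[...,2]>95)
        P=W[M];print(f,y,len(P),rect(P),P.mean(0).round(4))
    M=(W[...,0]>.68)&(W[...,0]<.75)&(W[...,2]>.051)&(W[...,2]<.061)&(W[...,1]<.23)&(W[...,1]>-.23)
    P=W[M];print('rail',len(P),rect(P),np.polyfit(P[:,1],P[:,0],1))
    for n,c,r in(('A',(.362,-.307),0),('D',(.428,.163),0)):
        hb=.04 if n=='A' else .028
        P=W.reshape(-1,3);P=P[(np.hypot(P[:,0]-c[0]-.01,P[:,1]-c[1])<.065)&(P[:,2]>hb-.006)];print(n,rect(P))
E
```

```text
t0 0.169 869 [6.399e+02 1.690e+02 1.315e+02 6.650e+01 3.000e-01] [0.6377 0.1694 0.026 ]
t0 0.085 893 [ 6.418e+02  8.650e+01  1.316e+02  6.930e+01 -4.000e-01] [0.6402 0.0862 0.0262]
t0 0.001 859 [643.1   3.8 132.5  66.7  -1.1] [0.6423 0.0035 0.0262]
t0 -0.174 773 [ 6.452e+02 -1.693e+02  1.260e+02  6.240e+01  3.000e-01] [ 0.6434 -0.1686  0.0267]
rail 477 [700.    6.1 431.   39.7 -88.8] [-0.01783639  0.7131781 ]
A [ 372.  -306.8  101.3   56.7  -44. ]
D [424.9 161.2  43.   29.5  55.7]
s0 0.169 1076 [643.5 171.3 156.2  69.5  -2.5] [0.639  0.172  0.0277]
s0 0.085 1219 [ 6.453e+02  8.640e+01  1.537e+02  6.930e+01 -2.000e-01] [0.6405 0.0872 0.0278]
s0 0.001 1386 [647.6   3.2 155.6  70.7  -2.1] [0.6412 0.0032 0.0278]
s0 -0.174 1725 [ 650.8 -172.5  155.9   70.    -1. ] [ 0.6462 -0.1702  0.0278]
rail 1134 [701.4   6.4 436.   45.7 -89. ] [-0.01406946  0.7174279 ]
A [ 377.3 -305.1  101.8   51.6  -45.6]
D [433.6 161.   44.1  28.9  48.5]
```

Request:
step_arm(
  delta_pos=[
    [0.49,-0.86,0],
    [0.49,-0.86,0],
    [0.49,-0.86,0],
    [0.49,-0.86,0],
    [0.49,-0.86,0],
    [0.49,-0.86,0],
    [0.49,-0.86,0],
    [0.49,-0.86,0],
    [0.49,-0.86,0],
    [0.49,-0.86,0],
    [0.49,-0.86,0],
    [0.49,-0.86,0],
  ],
  turn=[-0.8,-0.8,-0.8,-0.8,-0.8,-0.8,-0.8,-0.8,-0.8,-0.8,-0.8,-0.8],
  grip=0,
)

```text
time: 1.3
ee_pos: [0.3336, 0.3375, 0.2223]
eef_rot: [0.666, 0.746, -0.0, -0.0]
ft_force: [-0.6, 0.1, 0.0]
width: 0.087
grip_force: 0.0
```

Request:
step_arm(
  delta_pos=[
    [0.49,-0.86,0],
    [0.49,-0.86,0],
    [0.49,-0.86,0],
    [0.49,-0.86,0],
    [0.49,-0.86,0],
    [0.49,-0.86,0],
    [0.49,-0.86,0],
    [0.49,-0.86,0],
    [0,0,0],
    [0,0,0],
  ],
  turn=[-0.8,-0.8,-0.8,-0.8,-0.8,-0.8,-0.8,-0.5,0,0],
)

```text
time: 2.3
ee_pos: [0.4315, 0.1662, 0.2224]
eef_rot: [0.888, 0.459, -0.0, -0.0]
ft_force: [0.3, 0.9, -0.4]
width: 0.087
grip_force: 0.0
```

```bash
python3 - <<'E'
from h import *
c=snap('wrist','w0');print(c['mtx'],c['view'])
s=read_state();print(s['time'],s['ee_pos'],s['eef_rot'],s['joint_positions'])
E
```

```text
[[309.70691629   0.         321.55683849]
 [  0.         309.70691629 199.4714074 ]
 [  0.           0.           1.        ]] [[ 8.15582907e-01 -5.78640125e-01  3.57599517e-04 -2.54855631e-01]
 [ 5.58528064e-01  7.87073499e-01 -2.61842909e-01 -3.41122281e-01]
 [ 1.51231356e-01  2.13754330e-01  9.65110441e-01 -4.89935437e-01]
 [ 0.00000000e+00  0.00000000e+00  0.00000000e+00  1.00000000e+00]]
2.35 [0.43114077 0.16689638 0.2223998 ] [ 8.87906086e-01  4.60024731e-01 -1.56406219e-04 -6.95028643e-05] [-0.85967889 -0.04909982  0.38277304  1.88818315  0.0188851   1.29932023
 -1.09714405]
```

View pics/w0.png

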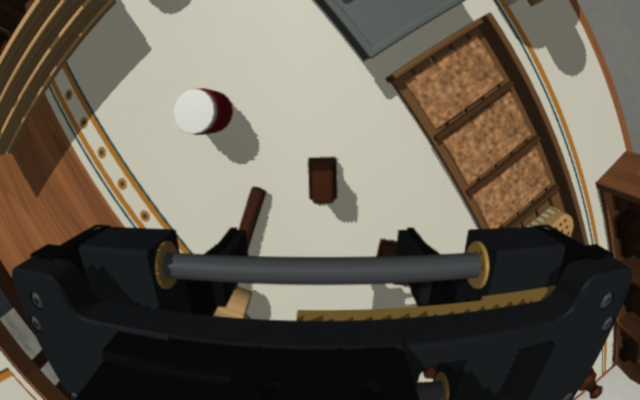

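The wrist view shows D upright at (322,180), in line with the fingers, with pads 1 to 3 at upper right. I'll measure both with the fisheye depth.

```bash
cat >> h.py <<'E'
def fcloud(c):
    K=np.array(c['mtx']);z=c['z_map'];v,u=np.indices(z.shape)
    x=(u-K[0,2])/K[0,0];y=(v-K[1,2])/K[1,1];r=np.hypot(x,y)+1e-9;k=np.tan(np.minimum(r,1.5))/r
    P=np.stack([x*k*z,-y*k*z,-z],-1)
    V=np.array(c['view']); W=(P-V[:3,3])@V[:3,:3]; W[z==0]=np.nan; return W
def near(W,c,ht,rad=.06,tol=.006):
    P=W.reshape(-1,3);return P[(np.hypot(P[:,0]-c[0],P[:,1]-c[1])<rad)&(abs(P[:,2]-ht)<tol)]
E
python3 - <<'E'
from h import *
d=np.load('pics/w0.npz');W=fcloud(d);hsv=cv2.cvtColor(d['image'],cv2.COLOR_RGB2HSV)
print('floor',W[120,300].round(4),W[60,250].round(4))
P=near(W,(.431,.163),.064);print('D',len(P),rect(P),P[:,2].mean())
for y in(.171,.087,.003):
    M=(abs(W[...,1]-y)<.036)&(W[...,0]>.55)&(W[...,0]<.73)&(W[...,2]>.02)&(W[...,2]<.0325)&(hsv[...,2]>110)
    P=W[M];print(y,len(P),rect(P),P.mean(0).round(4))
E
```

```text
floor [ 0.4492  0.2385 -0.0014] [ 0.4436  0.3385 -0.0009]
D 742 [430.7 165.8  37.5  23.6  55.1] 0.06247124309552449
0.171 4322 [6.386e+02 1.728e+02 1.237e+02 6.600e+01 6.000e-01] [0.6336 0.1731 0.0271]
0.087 3817 [640.   88.5 122.4  68.8   0.7] [0.6355 0.0903 0.0271]
0.003 2947 [ 6.406e+02  4.600e+00  1.228e+02  6.830e+01 -2.000e-01] [0.6364 0.008  0.0272]
```

Request:
step_arm(
  delta_pos=[
    [0,-0.04,-0.9],
    [0,0,-0.9],
    [0,0,-0.9],
    [0,0,-0.9],
    [0,0,-0.9],
    [0,0,-0.9],
    [0,0,-0.9],
    [0,0,-0.7],
    [0,0,-0.5],
    [0,0,0],
    [0,0,0],
  ],
  turn=[0,0,0,0,0,0,0,0,0,0,0],
)

```text
time: 3.45
ee_pos: [0.4315, 0.166, 0.0355]
eef_rot: [0.888, 0.46, 0.0, 0.0]
ft_force: [0.3, 0.3, 0.2]
width: 0.0865
grip_force: 0.0
```

Request:
step_arm(
  delta_pos=[
    [0,0,0],
    [0,0,0],
    [0,0,0],
    [0,0,0],
    [0,0,0],
    [0,0,0],
    [0,0,0],
    [0,0,0],
  ],
  turn=[0,0,0,0,0,0,0,0],
  grip=1,
  newtons=15,
)

```text
time: 4.25
ee_pos: [0.4314, 0.1656, 0.0351]
eef_rot: [0.888, 0.459, 0.0, 0.0]
ft_force: [0.9, -0.3, 0.7]
width: 0.0311
grip_force: 0.0
```

Request:
step_arm(
  delta_pos=[
    [0,0,0],
    [0,0,0],
    [0,0,0],
    [0,0,0],
    [0,0,0.3],
    [0,0,0.7],
    [0,0,1],
    [0,0,1],
    [0,0,1],
    [0,0,1],
    [0,0,0],
    [0,0,0],
  ],
  turn=[0,0,0,0,0,0,0,0,0,0,0,0],
)

```text
time: 5.45
ee_pos: [0.4315, 0.1657, 0.1605]
eef_rot: [0.888, 0.459, 0.001, -0.0]
ft_force: [-0.1, 0.6, -1.4]
width: 0.024
grip_force: 15.0
```

Request:
step_arm(
  delta_pos=[
    [0.8,0,0],
    [0.8,0,0],
    [0.8,0,0],
    [0.8,0,0],
    [0.8,0,0],
    [0.8,0.1,0],
    [0.8,0.1,0],
    [0.8,0.1,0],
    [0.8,0,0],
    [0.8,0,0],
    [0.3,0,0],
    [0,0,0],
  ],
  turn=[-0.8,-0.8,-0.8,-0.8,-0.8,-0.8,-0.8,-0.8,-0.8,-0.64,0,0],
)

```text
time: 6.65
ee_pos: [0.6388, 0.1725, 0.1587]
eef_rot: [1.0, 0.008, -0.001, 0.001]
ft_force: [-0.1, 0.5, -0.7]
width: 0.0235
grip_force: 15.0
```

```bash
python3 - <<'E'
from h import *
c=snap('wrist','w1');s=read_state();print(s['time'],s['ee_pos'],s['eef_rot'],s['width'],s['joint_positions'])
d=c;W=fcloud(d);hsv=cv2.cvtColor(d['image'],cv2.COLOR_RGB2HSV)
for y in(.173,.089,.005):
    M=(abs(W[...,1]-y)<.036)&(W[...,0]>.55)&(W[...,0]<.73)&(W[...,2]>.02)&(W[...,2]<.0325)&(hsv[...,2]>110)
    P=W[M]
    if len(P)>50:print(y,len(P),rect(P),P.mean(0).round(4))
E
```

```text
6.7 [0.63825005 0.17273713 0.15902173] [ 9.99969342e-01  7.77039356e-03 -8.03531166e-04  5.38040126e-04] 0.023902768159576794 [-0.72963937  0.49047979  0.55009676  1.4622858  -0.26054883  1.26400488
 -1.70823101]
0.173 5492 [653.4 172.2 108.5  71.8   1. ] [0.6693 0.1727 0.0264]
0.089 5724 [642.2  88.2 136.2  72.3   0.9] [0.657  0.0939 0.0266]
0.005 3986 [6.415e+02 5.000e+00 1.407e+02 7.190e+01 1.000e-01] [0.6504 0.0051 0.0264]
```

View pics/w1.png

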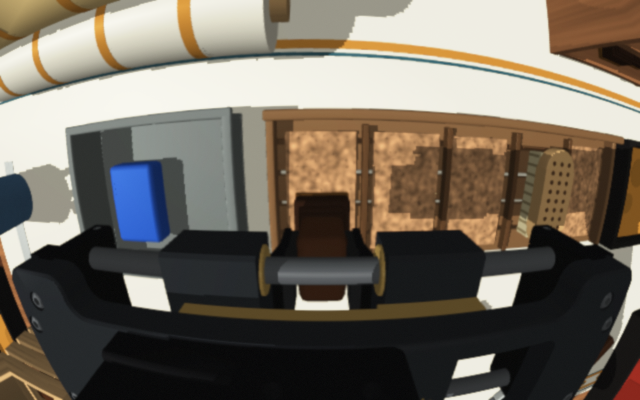

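D is held upright above the leftmost pad at about (322,245), aligned with it and centred between the battens. I'll lower it now.

Request:
step_arm(
  delta_pos=[
    [0.04,0,-0.6],
    [0,0,-0.8],
    [0,0,-0.8],
    [0,0,-0.7],
    [0,0,-0.4],
    [0,0,-0.3],
    [0,0,-0.1],
    [0,0,-0.04],
    [0,0,0],
    [0,0,0],
  ],
  turn=[0,0,0,0,0,0,0,0,0,0],
)

```text
time: 7.7
ee_pos: [0.6402, 0.1732, 0.0672]
eef_rot: [1.0, 0.007, 0.0, -0.0]
ft_force: [-0.6, 0.1, -0.2]
width: 0.0241
grip_force: 15.0
```

Request:
step_arm(
  delta_pos=[
    [0,0,-0.06],
    [0,0,-0.05],
    [0,0,-0.04],
    [0,0,0],
    [0,0,0],
  ],
  turn=[0,0,0,0,0],
)

```text
time: 8.2
ee_pos: [0.64, 0.1731, 0.0631]
eef_rot: [1.0, 0.007, 0.0, -0.0]
ft_force: [-1.1, -0.7, 3.0]
width: 0.0237
grip_force: 15.0
```

Request:
step_arm(
  delta_pos=[
    [0,0,0],
    [0,0,0],
    [0,0,0],
    [0,0,0],
    [0,0,0],
    [0,0,0],
    [0,0,0.8],
    [0,0,1],
    [0,0,1],
    [0,0,1],
    [0,0,1],
    [0,0,0.7],
  ],
  turn=[0,0,0,0,0,0,0,0,0,0,0,0],
  grip=0,
)

```text
time: 9.4
ee_pos: [0.6403, 0.1731, 0.2023]
eef_rot: [1.0, 0.007, 0.001, -0.0]
ft_force: [0.0, -0.5, -0.7]
width: 0.0867
grip_force: 0.0
```

Request:
step_arm(
  delta_pos=[
    [-0.6,-0.9,0],
    [-0.6,-0.9,0],
    [-0.6,-0.9,0],
    [-0.6,-0.9,0],
    [-0.6,-0.9,0],
    [-0.6,-0.9,0],
    [-0.6,-0.9,0],
    [-0.6,-0.9,0],
    [-0.6,-0.9,0],
    [-0.6,-0.9,0],
    [-0.6,-0.9,0],
    [-0.6,-0.9,0],
  ],
  turn=[0.4,0.4,0.4,0.4,0.4,0.4,0.4,0.4,0.4,0.4,0.4,0.4],
)

```text
time: 10.6
ee_pos: [0.4591, -0.0979, 0.2004]
eef_rot: [0.957, 0.292, 0.0, -0.0]
ft_force: [0.1, 0.3, 0.6]
width: 0.0871
grip_force: 0.0
```

Request:
step_arm(
  delta_pos=[
    [-0.6,-0.9,0],
    [-0.6,-0.9,0],
    [-0.4,-0.4,0],
    [0,0,0],
    [0,0,0],
  ],
  turn=[0.4,0,0,0,0],
)

```text
time: 11.1
ee_pos: [0.4203, -0.151, 0.2005]
eef_rot: [0.949, 0.314, 0.0, -0.0]
ft_force: [1.2, 0.2, -0.1]
width: 0.0871
grip_force: 0.0
```

```bash
cat >> h.py <<'E'
def look(f,pts):
    c=snap('wrist',f);s=read_state();q=s['eef_rot'];print(s['time'],s['ee_pos'].round(4),'closing',np.degrees(np.arctan2(q[1]**2-q[0]**2,2*q[0]*q[1])).round(1),s['joint_positions'].round(2))
    W=fcloud(c)
    for n,x,y,h in pts:
        P=near(W,(x,y),h)
        if len(P)>5: print(n,len(P),rect(P),P[:,2].mean().round(4))
E
python3 - <<'E'
from h import *
look('w2',[('B',.42,-.153,.072),('A',.374,-.306,.076),('D',.64,.173,.092),('C',.457,.011,.068)])
E
```

```text
11.15 [ 0.4205 -0.1508  0.2004] closing -53.4 [-0.49 -0.11  0.7   1.97  0.08  1.26 -0.75]
B 1531 [ 420.4 -152.1   62.3   24.5   37.2] 0.0706
A 449 [ 368.1 -291.9   51.1   16.6  -49.3] 0.0742
C 1081 [456.   11.5  50.1  24.9 -44. ] 0.0664
```

View pics/w2.png

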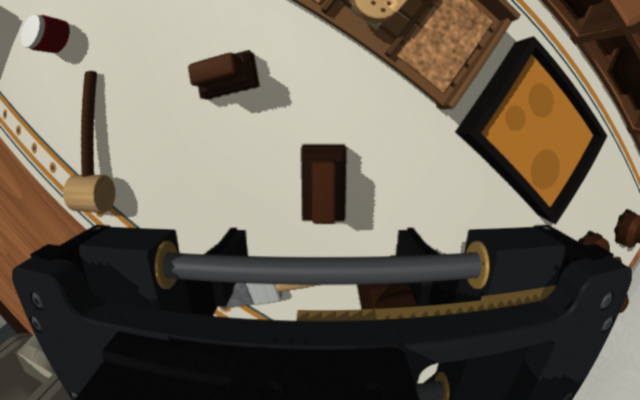

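B is upright at (323,183), in line with the fingers. The wrist depth puts its ridge 1 mm from the TCP.

Request:
step_arm(
  delta_pos=[
    [0,-0.05,-0.9],
    [0,0,-0.9],
    [0,0,-0.9],
    [0,0,-0.9],
    [0,0,-0.9],
    [0,0,-0.9],
    [0,0,-0.6],
    [0,0,-0.3],
    [0,0,0],
    [0,0,0],
  ],
  turn=[0.1,0,0,0,0,0,0,0,0,0],
)

```text
time: 12.15
ee_pos: [0.4204, -0.153, 0.0433]
eef_rot: [0.948, 0.32, 0.0, 0.0]
ft_force: [0.8, 0.1, -0.6]
width: 0.087
grip_force: 0.0
```

Request:
step_arm(
  delta_pos=[
    [0,0,0],
    [0,0,0],
    [0,0,0],
    [0,0,0],
    [0,0,0],
    [0,0,0],
    [0,0,0],
    [0,0,0],
    [0,0,0],
    [0,0,0],
    [0,0,0],
  ],
  turn=[0,0,0,0,0,0,0,0,0,0,0],
  grip=1,
  newtons=18,
)

```text
time: 13.25
ee_pos: [0.4198, -0.1532, 0.0428]
eef_rot: [0.948, 0.319, -0.0, 0.0]
ft_force: [-0.0, -0.3, -0.7]
width: 0.024
grip_force: 17.9
```

Request:
step_arm(
  delta_pos=[
    [0,0,0.3],
    [0,0,0.7],
    [0,0,1],
    [0,0,1],
    [0,0,1],
    [0,0,0.7],
    [0.8,0.6,0],
    [0.8,0.6,0],
    [0.8,0.6,0],
    [0.8,0.6,0],
    [0.8,0.6,0],
    [0.8,0.6,0],
  ],
  turn=[0,0,0,0,0,0,-0.5,-0.5,-0.5,-0.5,-0.5,-0.5],
)

```text
time: 14.45
ee_pos: [0.5404, -0.0625, 0.1606]
eef_rot: [0.99, 0.143, -0.0, 0.0]
ft_force: [0.6, 0.3, -1.5]
width: 0.0236
grip_force: 17.9
```

Request:
step_arm(
  delta_pos=[
    [0.8,0.6,0],
    [0.8,0.6,0],
    [0.8,0.6,0],
    [0.8,0.6,0],
    [0.8,0.3,0],
    [0,0,0],
    [0,0,0],
    [0,0,0],
  ],
  turn=[-0.5,-0.5,-0.5,-0.5,-0.27,0,0,0],
)

```text
time: 15.25
ee_pos: [0.6392, 0.0035, 0.1606]
eef_rot: [1.0, 0.009, -0.0, 0.0]
ft_force: [-0.1, 0.4, -2.5]
width: 0.0238
grip_force: 18.0
```

```bash
python3 - <<'E'
from h import *
look('w3',[('D',.64,.173,.092),('heldB',.65,.004,.144)])
E
```

```text
15.3 [0.6392 0.0036 0.1606] closing -89.0 [-0.59  0.47  0.69  1.53 -0.31  1.25 -1.41]
D 846 [638.8 173.5  36.5  24.5   2.5] 0.0901
heldB 1675 [6.408e+02 4.500e+00 8.260e+01 5.020e+01 5.000e-01] 0.146
```

View pics/w3.png

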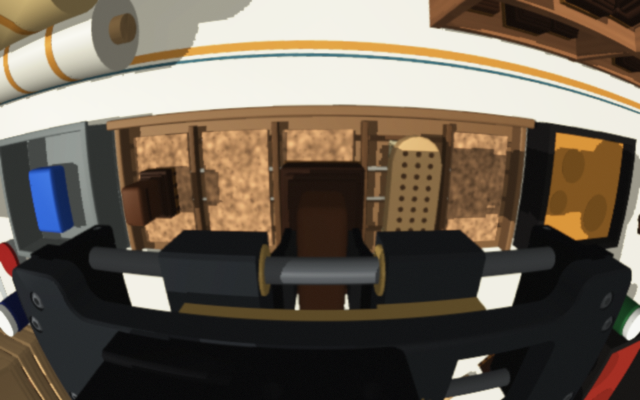

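D stands upright on pad 1 at (150,195). B is held over pad 3 at (322,230), between the battens and beside the brush.

Request:
step_arm(
  delta_pos=[
    [0.04,0.04,-0.6],
    [0,0,-0.8],
    [0,0,-0.8],
    [0,0,-0.6],
    [0,0,-0.4],
    [0,0,-0.18],
    [0,0,-0.06],
    [0,0,-0.06],
    [0,0,-0.06],
    [0,0,-0.04],
    [0,0,0],
    [0,0,0],
  ],
  turn=[0,0,0,0,0,0,0,0,0,0,0,0],
)

```text
time: 16.5
ee_pos: [0.6413, 0.0053, 0.0709]
eef_rot: [1.0, 0.009, 0.001, -0.0]
ft_force: [0.4, -0.2, 1.7]
width: 0.0238
grip_force: 18.0
```

Request:
step_arm(
  delta_pos=[
    [0,0,0],
    [0,0,0],
    [0,0,0],
    [0,0,0],
    [0,0,0],
    [0,0,0],
    [0,0,0.8],
    [0,0,1],
    [0,0,1],
    [0,0,1],
    [0,0,1],
    [0,0,0.4],
  ],
  turn=[0,0,0,0,0,0,0,0,0,0,0,0],
  grip=0,
)

```text
time: 17.7
ee_pos: [0.6418, 0.0051, 0.2028]
eef_rot: [1.0, 0.009, 0.002, -0.0]
ft_force: [1.2, 0.1, 0.7]
width: 0.0873
grip_force: 0.0
```

Request:
step_arm(
  delta_pos=[
    [-0.8,-0.9,0],
    [-0.8,-0.9,0],
    [-0.8,-0.9,0],
    [-0.8,-0.9,0],
    [-0.8,-0.9,0],
    [-0.8,-0.9,0],
    [-0.8,-0.9,0],
    [-0.8,-0.9,0],
    [-0.8,-0.9,0],
    [-0.8,-0.9,0],
    [-0.8,-0.9,0],
    [-0.8,-0.9,0],
  ],
  turn=[-0.5,-0.5,-0.5,-0.5,-0.5,-0.5,-0.5,-0.5,-0.5,-0.5,-0.5,-0.5],
)

```text
time: 18.9
ee_pos: [0.3997, -0.2654, 0.1998]
eef_rot: [0.939, -0.345, -0.0, -0.0]
ft_force: [0.6, -0.0, 0.2]
width: 0.0872
grip_force: 0.0
```

Request:
step_arm(
  delta_pos=[
    [-0.8,-0.9,0],
    [-0.3,-0.7,0],
    [0,0,0],
    [0,0,0],
    [0,0,0],
  ],
  turn=[-0.5,0,0,0,0],
)

```text
time: 19.4
ee_pos: [0.3737, -0.3041, 0.2002]
eef_rot: [0.928, -0.372, -0.0, 0.0]
ft_force: [-0.4, 0.3, -0.9]
width: 0.0868
grip_force: 0.0
```

```bash
python3 - <<'E'
from h import *
look('w4',[('A',.374,-.306,.076)])
E
```

```text
19.45 [ 0.3738 -0.304   0.2002] closing -133.6 [-0.46 -0.02  1.06  1.9   0.02  1.25 -1.74]
A 1916 [ 373.3 -305.5   77.2   24.   -43.2] 0.0745
```

View pics/w4.png

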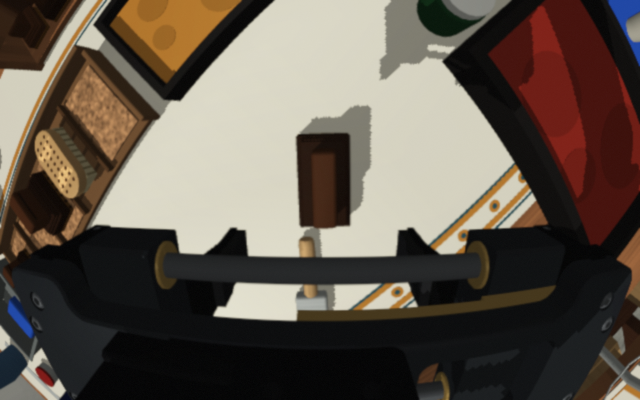

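A is upright at (323,180), in line with the fingers. The putty knife lies to one side and is clear of them.

Request:
step_arm(
  delta_pos=[
    [-0.02,-0.06,-0.9],
    [0,0,-0.9],
    [0,0,-0.9],
    [0,0,-0.9],
    [0,0,-0.9],
    [0,0,-0.8],
    [0,0,-0.5],
    [0,0,-0.3],
    [0,0,0],
    [0,0,0],
  ],
  turn=[0.06,0,0,0,0,0,0,0,0,0],
)

```text
time: 20.45
ee_pos: [0.3733, -0.3064, 0.0484]
eef_rot: [0.93, -0.369, 0.0, 0.0]
ft_force: [0.2, -0.7, -0.5]
width: 0.0871
grip_force: 0.0
```

Request:
step_arm(
  delta_pos=[
    [0,0,0],
    [0,0,0],
    [0,0,0],
    [0,0,0],
    [0,0,0],
    [0,0,0],
    [0,0,0],
    [0,0,0],
    [0,0,0],
    [0,0,0],
    [0,0,0],
  ],
  turn=[0,0,0,0,0,0,0,0,0,0,0],
  grip=1,
  newtons=25,
)

```text
time: 21.55
ee_pos: [0.3728, -0.3062, 0.0478]
eef_rot: [0.93, -0.369, -0.0, 0.0]
ft_force: [0.5, -0.8, -0.5]
width: 0.024
grip_force: 24.9
```

Request:
step_arm(
  delta_pos=[
    [0,0,0.3],
    [0,0,0.7],
    [0,0,1],
    [0,0,1],
    [0,0,1],
    [0,0,0.5],
    [0.8,0.4,0],
    [0.8,0.4,0],
    [0.8,0.4,0],
    [0.8,0.4,0],
    [0.8,0.4,0],
    [0.8,0.4,0],
  ],
  turn=[0,0,0,0,0,0,0.5,0.5,0.5,0.5,0.5,0.5],
)

```text
time: 22.75
ee_pos: [0.4933, -0.2454, 0.1597]
eef_rot: [0.981, -0.195, -0.001, -0.0]
ft_force: [0.7, -0.4, -2.6]
width: 0.024
grip_force: 24.9
```

Request:
step_arm(
  delta_pos=[
    [0.8,0.4,0],
    [0.8,0.4,0],
    [0.8,0.4,0],
    [0.8,0.4,0],
    [0.8,0.4,0],
    [0.8,0.4,0],
    [0.8,0.4,0],
    [0.4,0.5,0],
    [0,0,0],
    [0,0,0],
    [0,0,0],
  ],
  turn=[0.5,0.5,0.5,0.5,0.5,0.5,0.43,0,0,0,0],
)

```text
time: 23.85
ee_pos: [0.6419, -0.1646, 0.1604]
eef_rot: [1.0, 0.007, -0.0, 0.0]
ft_force: [0.8, -1.2, -2.8]
width: 0.0234
grip_force: 24.9
```

```bash
python3 - <<'E'
from h import *
look('w5',[('heldA',.65,-.163,.150),('B',.641,.005,.1)])
def pads(f):
    d=np.load(f);W=fcloud(d);hsv=cv2.cvtColor(d['image'],cv2.COLOR_RGB2HSV)
    for y in(.0890,-.1635):
        M=(abs(W[...,1]-y)<.045)&(W[...,0]>.55)&(W[...,0]<.73)&(W[...,2]>.02)&(W[...,2]<.0325)&(hsv[...,2]>110)
        P=W[M]
        if len(P)>50:print(f,y,len(P),rect(P),P.mean(0).round(4))
for f in('w2','w4','w5','w3'): pads(f'pics/{f}.npz')
E
```

```text
23.9 [ 0.642  -0.1647  0.1605] closing -89.2 [-0.36  0.55  0.77  1.47 -0.38  1.29 -1.11]
heldA 4182 [ 645.9 -163.5   96.7   56.4    1.9] 0.1503
B 1508 [641.5   5.6  63.3  24.4   1.2] 0.0982
pics/w2.npz -0.1635 4590 [ 645.8 -163.1  124.3   66.3    0. ] [ 0.6381 -0.1641  0.0271]
pics/w4.npz 0.089 300 [643.6  98.1 118.4  32.3  37.4] [0.6338 0.0892 0.0265]
pics/w4.npz -0.1635 3211 [ 647.4 -161.7  126.9   69.1    2.1] [ 0.6414 -0.1644  0.0268]
pics/w5.npz 0.089 3408 [639.5  88.  141.3  89.8   0.8] [0.6548 0.0915 0.0261]
pics/w5.npz -0.1635 2305 [ 701.2 -160.9   83.8   28.9  -89.2] [ 0.7017 -0.1634  0.0253]
pics/w3.npz 0.089 7301 [641.9  89.9 138.7  89.   -0.7] [0.6551 0.0877 0.0264]
pics/w3.npz -0.1635 4640 [ 644.4 -162.6  142.6   84.9    1.1] [ 0.6525 -0.165   0.0264]
```

View pics/w5.png

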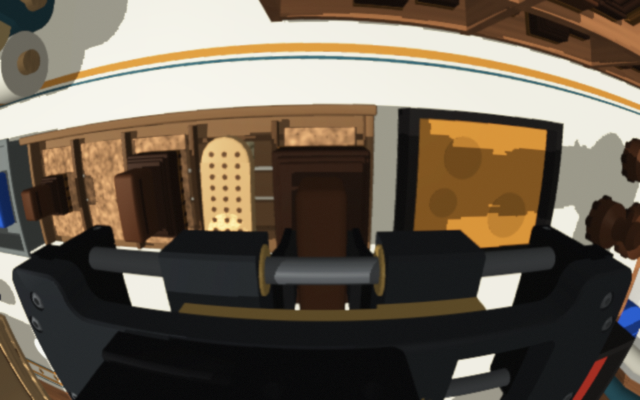

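A is held over pad 5 at (322,220), next to the mustard tray. B and D stand upright.

Request:
step_arm(
  delta_pos=[
    [0.1,0.06,-0.6],
    [0,0,-0.8],
    [0,0,-0.8],
    [0,0,-0.5],
    [0,0,-0.4],
    [0,0,-0.1],
    [0,0,-0.06],
    [0,0,-0.06],
    [0,0,-0.06],
    [0,0,-0.05],
    [0,0,0],
    [0,0,0],
  ],
  turn=[0,0,0,0,0,0,0,0,0,0,0,0],
)

```text
time: 25.1
ee_pos: [0.6458, -0.1623, 0.0758]
eef_rot: [1.0, 0.008, 0.001, -0.0]
ft_force: [-2.4, -0.0, 5.0]
width: 0.024
grip_force: 24.9
```

Request:
step_arm(
  delta_pos=[
    [0,0,0],
    [0,0,0],
    [0,0,0],
    [0,0,0],
    [0,0,0],
    [0,0,0],
    [0,0,0.8],
    [0,0,1],
    [0,0,1],
    [0,0,1],
    [0,0,1],
    [0,0,0.2],
  ],
  turn=[0,0,0,0,0,0,0,0,0,0,0,0],
  grip=0,
)

```text
time: 26.3
ee_pos: [0.6465, -0.1628, 0.2027]
eef_rot: [1.0, 0.008, 0.002, 0.0]
ft_force: [0.6, -0.5, -0.5]
width: 0.0868
grip_force: 0.0
```

Request:
step_arm(
  delta_pos=[
    [-0.8,0.7,0],
    [-0.8,0.7,0],
    [-0.8,0.7,0],
    [-0.8,0.7,0],
    [-0.8,0.7,0],
    [-0.8,0.7,0],
    [-0.8,0.7,0],
    [-0.8,0.7,0],
    [-0.8,0.7,0],
    [-0.4,0.65,0],
    [0,0,0],
    [0,0,0],
  ],
  turn=[-0.65,-0.65,-0.65,-0.65,-0.65,-0.65,-0.65,-0.65,-0.65,-0.65,0,0],
)

```text
time: 27.5
ee_pos: [0.4553, 0.0116, 0.1993]
eef_rot: [0.928, -0.372, -0.0, -0.0]
ft_force: [0.1, -0.2, 0.0]
width: 0.0867
grip_force: 0.0
```

Request:
step_arm(
  delta_pos=[
    [0,0,0],
    [0,0,0],
  ],
  turn=[0,0],
)

```text
time: 27.7
ee_pos: [0.4556, 0.0107, 0.1994]
eef_rot: [0.928, -0.373, 0.0, 0.0]
ft_force: [-0.0, -0.3, -0.4]
width: 0.0871
grip_force: 0.0
```

```bash
python3 - <<'E'
from h import *
look('w6',[('C',.456,.0115,.068)])
E
```

```text
27.75 [0.4556 0.0108 0.1994] closing -133.8 [-1.01 -0.1   0.85  1.95  0.08  1.26 -2.52]
C 1176 [455.6  11.9  49.6  23.1 -43.5] 0.0665
```

View pics/w6.png

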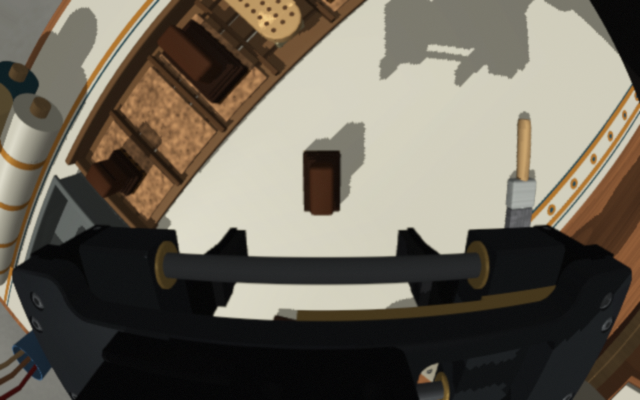

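C is upright at (322,182). Joint 7 is at -2.52, close to its -2.6 limit, so I'll take the equivalent grasp a half turn the other way.

Request:
step_arm(
  delta_pos=[
    [0,0.04,0],
    [0,0,0],
    [0,0,0],
    [0,0,0],
    [0,0,0],
    [0,0,0],
    [0,0,0],
    [0,0,0],
    [0,0,0],
    [0,0,0],
    [0,0,0],
    [0,0,0],
  ],
  turn=[1,1,1,1,1,1,1,1,1,1,1,1],
)

```text
time: 28.95
ee_pos: [0.4555, 0.012, 0.1995]
eef_rot: [0.943, 0.334, -0.0, 0.0]
ft_force: [0.0, -0.2, -0.6]
width: 0.0874
grip_force: 0.0
```

Request:
step_arm(
  delta_pos=[
    [0,0,0],
    [0,0,0],
    [0,0,0],
    [0,0,0],
    [0,0,0],
    [0,0,0],
    [0,0,0],
    [0,0,0],
    [0,0,0],
    [0,0,0],
    [0,0,0],
    [0,0,0],
  ],
  turn=[1,1,1,1,1,1,1,1,1,1,1,1],
)

```text
time: 30.15
ee_pos: [0.4556, 0.012, 0.1996]
eef_rot: [0.489, 0.873, -0.0, 0.0]
ft_force: [0.2, -0.7, -0.6]
width: 0.0869
grip_force: 0.0
```

Request:
step_arm(
  delta_pos=[
    [0,0,0],
    [0,0,0],
    [0,0,0],
    [0,0,0],
    [0,0,0],
    [0,0,0],
  ],
  turn=[1,1,0.2,0,0,0],
)

```text
time: 30.75
ee_pos: [0.4554, 0.0124, 0.1996]
eef_rot: [0.372, 0.928, -0.0, 0.0]
ft_force: [0.2, 0.5, -1.1]
width: 0.0874
grip_force: 0.0
```

```bash
python3 - <<'E'
from h import *
look('w7',[('C',.456,.0115,.068)])
E
```

```text
30.8 [0.4554 0.0125 0.1996] closing 46.3 [-1.46 -0.3   1.19  1.96  0.29  1.3   0.45]
C 1155 [454.7  12.3  49.4  23.1 -43.3] 0.0666
```

Request:
step_arm(
  delta_pos=[
    [0,0,-0.9],
    [0,0,-0.9],
    [0,0,-0.9],
    [0,0,-0.9],
    [0,0,-0.9],
    [0,0,-0.9],
    [0,0,-0.6],
    [0,0,-0.4],
    [0,0,0],
    [0,0,0],
  ],
  turn=[0,0,0,0,0,0,0,0,0,0],
)

```text
time: 31.8
ee_pos: [0.4551, 0.0131, 0.0437]
eef_rot: [0.371, 0.929, 0.0, -0.001]
ft_force: [-0.0, -0.3, 0.0]
width: 0.0877
grip_force: 0.0
```

Request:
step_arm(
  delta_pos=[
    [0,0,0],
    [0,0,0],
    [0,0,0],
    [0,0,0],
    [0,0,0],
    [0,0,0],
    [0,0,0],
    [0,0,0],
    [0,0,0],
    [0,0,0],
    [0,0,0],
  ],
  turn=[0,0,0,0,0,0,0,0,0,0,0],
  grip=1,
  newtons=16,
)

```text
time: 32.9
ee_pos: [0.4547, 0.0133, 0.0432]
eef_rot: [0.371, 0.929, 0.0, -0.001]
ft_force: [0.6, -0.2, -1.2]
width: 0.0237
grip_force: 15.9
```

Request:
step_arm(
  delta_pos=[
    [0,0,0.3],
    [0,0,0.7],
    [0,0,1],
    [0,0,1],
    [0,0,1],
    [0,0,0.7],
    [0.6,0.25,0],
    [0.6,0.25,0],
    [0.6,0.25,0],
    [0.6,0.25,0],
    [0.6,0.25,0],
    [0.6,0.25,0],
  ],
  turn=[0,0,0,0,0,0,0.5,0.5,0.5,0.5,0.5,0.5],
)

```text
time: 34.1
ee_pos: [0.5453, 0.0508, 0.1609]
eef_rot: [0.198, 0.98, -0.0, -0.001]
ft_force: [0.2, -0.0, 0.2]
width: 0.0236
grip_force: 15.9
```

Request:
step_arm(
  delta_pos=[
    [0.6,0.25,0],
    [0.6,0.25,0],
    [0.6,0.25,0],
    [0.6,0.25,0],
    [0.6,0.25,0],
    [0.6,0.25,0],
    [0.2,0,0],
    [0,0,0],
    [0,0,0],
    [0,0,0],
  ],
  turn=[0.5,0.5,0.5,0.5,0.5,0.5,0.46,0,0,0],
)

```text
time: 35.1
ee_pos: [0.6394, 0.0881, 0.161]
eef_rot: [-0.007, 1.0, -0.0, -0.001]
ft_force: [-0.7, -0.5, -2.1]
width: 0.024
grip_force: 15.9
```

```bash
python3 - <<'E'
from h import *
look('w8',[('heldC',.635,.0886,.125),('B',.641,.005,.1),('D',.64,.173,.092)])
E
```

```text
35.15 [0.6394 0.0882 0.161 ] closing 90.8 [-0.84  0.55  0.9   1.52 -0.44  1.29  1.69]
heldC 228 [607.4  88.4  42.2   1.5 -89.6] 0.1259
B 1627 [6.32e+02 6.70e+00 4.64e+01 2.42e+01 2.00e-01] 0.0985
D 1158 [638.1 173.6  37.9  24.3   1.6] 0.0903
```

View pics/w8.png

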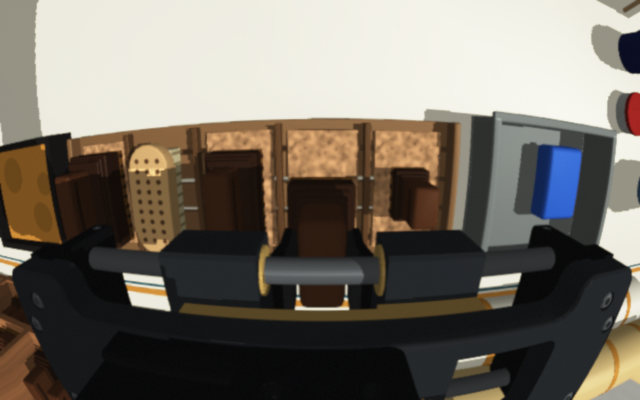

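C is held over pad 2 at (322,235), midway between B and D.

Request:
step_arm(
  delta_pos=[
    [0,0,-0.6],
    [0,0,-0.8],
    [0,0,-0.8],
    [0,0,-0.6],
    [0,0,-0.4],
    [0,0,-0.16],
    [0,0,-0.06],
    [0,0,-0.06],
    [0,0,-0.06],
    [0,0,-0.04],
    [0,0,0],
    [0,0,0],
  ],
  turn=[0,0,0,0,0,0,0,0,0,0,0,0],
)

```text
time: 36.35
ee_pos: [0.6398, 0.0883, 0.0714]
eef_rot: [-0.008, 1.0, -0.0, -0.001]
ft_force: [-0.3, -0.4, -0.7]
width: 0.0239
grip_force: 15.9
```

Request:
step_arm(
  delta_pos=[
    [0,0,-0.04],
    [0,0,-0.03],
    [0,0,0],
    [0,0,0],
  ],
  turn=[0,0,0,0],
)

```text
time: 36.75
ee_pos: [0.64, 0.0878, 0.0708]
eef_rot: [-0.007, 1.0, -0.0, -0.001]
ft_force: [-6.1, -1.2, 11.2]
width: 0.0236
grip_force: 16.0
```

Request:
step_arm(
  delta_pos=[
    [0,0,0.03],
    [0,0,0],
  ],
  turn=[0,0],
)

```text
time: 36.95
ee_pos: [0.64, 0.0879, 0.0708]
eef_rot: [-0.007, 1.0, -0.0, -0.001]
ft_force: [-2.3, -0.9, 6.3]
width: 0.0241
grip_force: 16.0
```

Request:
step_arm(
  delta_pos=[
    [0,0,0],
    [0,0,0],
    [0,0,0],
    [0,0,0],
    [0,0,0],
    [0,0,0],
    [0,0,0.8],
    [0,0,1],
    [0,0,1],
    [0,0,1],
    [0,0,1],
    [0,0,1],
  ],
  turn=[0,0,0,0,0,0,0,0,0,0,0,0],
  grip=0,
)

```text
time: 38.15
ee_pos: [0.6397, 0.0882, 0.2163]
eef_rot: [-0.008, 1.0, -0.0, -0.001]
ft_force: [0.4, 0.5, -0.4]
width: 0.0867
grip_force: 0.0
```

Request:
step_arm(
  delta_pos=[
    [-0.7,0,0],
    [-0.7,0,0],
    [-0.7,0,0],
    [-0.7,0,0],
    [-0.7,0,0],
    [-0.7,0,0],
    [-0.7,0,0],
    [-0.7,0,0],
    [-0.7,0,0],
    [-0.7,0,0],
    [0,0,0],
    [0,0,0],
  ],
  turn=[0,0,0,0,0,0,0,0,0,0,0,0],
)

```text
time: 39.35
ee_pos: [0.4651, 0.0887, 0.2155]
eef_rot: [-0.008, 1.0, 0.001, -0.001]
ft_force: [0.6, -0.5, -0.3]
width: 0.0872
grip_force: 0.0
```

```bash
python3 - <<'E'
from h import *
t=snap('top','t9');s=snap('scene','s9')
for nm,k in(('T',t),('S',s)):
    W=cloud(k)
    for n,x,y,h in[('A',.645,-.163,.104),('B',.641,.005,.1),('C',.64,.089,.096),('D',.64,.173,.092)]:
        P=near(W,(x,y),h,.055,.005);print(nm,n,len(P),rect(P) if len(P)>9 else '')
v=np.hstack([cv2.resize(t['image'][100:200,130:480],None,fx=2.2,fy=2.2,interpolation=2)])
w=cv2.resize(s['image'][160:370,130:530],(770,404))
cv2.imwrite('pics/f.png',np.vstack([cv2.resize(v,(770,190)),w])[:,:,::-1])
E
```

```text
T A 197 [ 643.5 -162.9   77.    23.9    0.9]
T B 148 [638.3   3.6  60.7  22.8  -0.9]
T C 0 
T D 0 
S A 434 [ 647.9 -163.2   78.2   23.3    1.5]
S B 277 [642.2   4.9  64.3  24.9   1.4]
S C 202 [643.6  86.8  49.   25.    2.4]
S D 134 [639.8 171.7  35.7  24.6   3.7]
```

View pics/f.png

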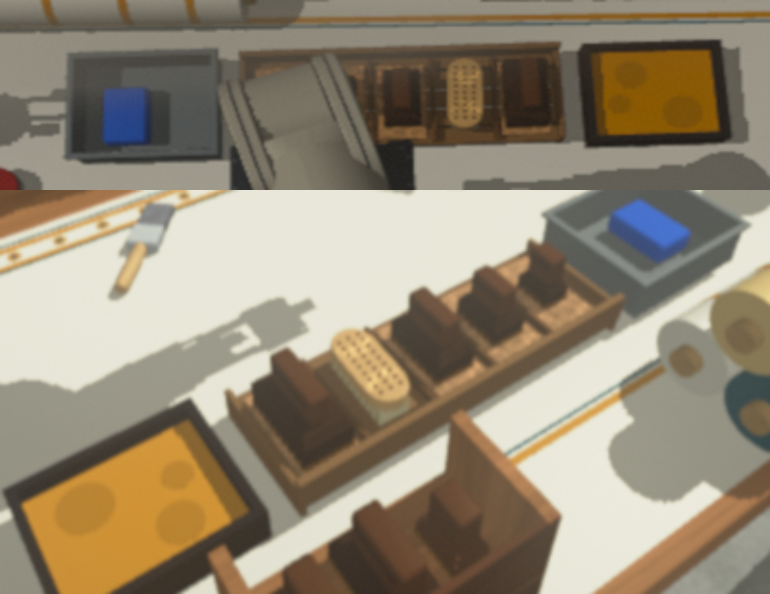

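The final view shows the four blocks upright and aligned, one per pad. A, nearest the mustard tray, is at (300,405), with B at (435,330), C at (490,300) and D, farthest, at (545,270). The brush is still in its own bay, and the measured centres are within a few mm of the pad centres.

```bash
python3 -c "
from bench import *
print(close_job())"
```

```text
the job is handed in; nothing more can be done
None
```

The job is handed in: all four blocks stand upright on their cork pads in size order, largest next to the mustard tray, each within a few mm of centre, with the brush still in its own bay and about 39 s of the 93 s used.

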